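# Snap the cover onto the conduit box, section by section

### The arm

A 6-joint arm with a two-finger parallel gripper is mounted at the origin on a cart in front of the work surface, level with it; the furniture and walls round the work are solid. World frame = base frame: x ahead of the robot, y to its left, z up, the work surface at z = 0. Lengths are in m, angles in rad, forces in N, time in s.
With the tool pointing down it reaches from about 0.2 to 0.875 m from the base axis. Payload 3.4 kg.
Tool frame: the origin (TCP) lies at the very end of the fingers, on their centre line; the grasp point (between the pads) lies grip_point_offset behind it (grip_point_offset is the distance from the TCP to the grasp point, in m); z points along the fingers, y is the line along which they close (so a half turn about z gives the same grasp; the last joint's range is limited). The gripper opens to 94 mm and grips with 3 to 60 N. Pads are 16 mm wide; open, the fingers measure 119 mm over their backs; the gripper's body (75 mm by 177 mm) begins 78 mm behind the grasp point.
Start: joints at [1.009, 0.276, 1.505, -0, 1.361, -0.121], TCP at [0.245, 0.52, 0.205] pointing down, gripper open.
Joint ranges: [-2.89, 2.89], [-0.75, 2.08], [0.22, 2.7], [-1.18, 4.32], [0.11, 2.71], [-2.7, 2.7]. Speed limits (rad/s): [2.57, 2.57, 3.14, 3.14, 3.14, 3.14].

### API

Orientations are given as a unit quaternion [w, x, y, z].
In Python, from workcell import * gives the robot as it stands. The module is installed in compiled form; this text tells all that it offers.
- The arm moves only by the tool play_rows, never from a script. Its argument "series" is one flat list of numbers, 7 for each row, row after row: the shift along the tool's x, y, z in cm, then the turn, a rotation vector about the tool's x, y, z in degrees, then the opening, from 0 (shut) to 1 (fully open). A call has 1 to 8 rows; each row shifts and turns the commanded pose from where the row before left it, along the tool's axes as they then stand; what a row does not reach is not made up. A row lasts 1/12 s, in which the tool goes at most 41.7 mm and 7.16 degrees, less where a joint would pass 70% of its speed; a pose out of reach is approached as far as the arm can. A call is refused whole if a number of a shift passes 4.17 or a number of a turn 7.16, either way. A call with a gripper value outside its range is refused whole. The fingers move at their own pace and stop on an object; the grip force is fixed at half the most. Time passes only in rows, so rows that do not move let the fingers close. It gives the time, the measured TCP pose, the force, the opening and the grip force at its end, in the units of the state.
- read_state(): the state, without advancing time (a new reading comes with each control period).
- get_image(name): name is "side" or "top"; returns (picture, depth): 420x560x3 uint8, blue, green, red; 420x560 float32, m along the optical axis (not along the pixel's ray), 0 where there is no reading.
- get_calibration(name): a dict with "fx", "fy", "cx", "cy" (pixels), "k1" (the pictures are not rectified: a ray, as slopes to the right and down, at radius r is drawn at 1 + k1 r^2 times it, then the intrinsics apply), "world_from_camera" (4x4, takes a point from camera to world coordinates). Camera axes: x right, y up, looking along -z (the intrinsics and any distortion apply to the point x, -y, -z); pixel columns grow to the right and rows downward; lengths in m; the calibration is good to about 2 mm. A picture is of the moment at which its call begins. get_calibration takes no time and is no camera call.
- finish_job(): hands the job in; it is judged then, once.
The state is a dict: "clock": time; "joint_pos": joint angles; "dq": joint speeds; "joint_efforts": joint torques, N m; "tool_pos": TCP position; "orientation": TCP orientation; "wrist_force": force on the tool from outside, world axes, zero at the start; "wrist_torque": the same for the moment, N m; "gripper_width": finger opening in m; "gripper_force": force on a finger pad.
Only numpy, scipy, OpenCV 4.12 (cv2) and the standard library are available. Lean on these libraries where they do the work, as an engineer would, in place of code of your own. Each camera call takes 0.05 s, during which the arm holds its last target. There are 200 camera calls.

### The job

The white cover lies loose on the round conduit box on the plywood board. Press it down with the fingertips at its three ribbed pads, one section of the rim after the other, until each orange catch clicks over the edge and the cover sits fully down all round. Only press: do not lift the cover, and leave the things lying round the work where they are.

Things in the scene. Friction and masses are not known exactly. Their poses are not given: they have to be found in the camera images.
- box_board: Plywood board, 200 (x) x 270 (y) x 12 mm, fixed to the bench; screwed to its middle a round grey conduit box, 119 mm across, its wall 53.5 mm high above the bench, with three inner bosses under the pads that carry the shut cover; grey conduit stubs along y. Origin: centre of the board's underside, on the box's axis; z up. Only the three catches can move.
- box_rim (a point): Point on the box's axis, 58 mm above the bench (4.5 mm above its wall), where the underside of the cover's flange lies when shut; same axes as the board.
- cover: Loose white clip-on cover, 60 to 110 g: flange 121 mm across, flat raised top 105 mm across, 15 mm above the flange's underside; an 18 mm spigot below keeps it centred. Origin: centre of the flange's underside; z up. Starts lined up with the catches, about 8 mm above box_rim. It is stiff: as a section goes down the cover tilts up to 8 degrees and the far side may rise 4 mm.
- pad_0 (a point): Ribbed thumb pad 0 (four fine grey ribs) on the cover's flat top, where section 0 is pressed: 45 mm from the cover's axis, towards the cover's -x. About 6 to 13 N straight down here snaps the section past its catch; the pad goes down 4 to 9 mm and when shut its surface is about 73 mm above the bench.
- pad_1 (a point): Ribbed thumb pad 1 (four fine grey ribs) on the cover's flat top, where section 1 is pressed: 45 mm from the cover's axis, 60 degrees from the cover's +x towards +y. About 6 to 13 N straight down here snaps the section past its catch; the pad goes down 4 to 9 mm and when shut its surface is about 73 mm above the bench.
- pad_2 (a point): Ribbed thumb pad 2 (four fine grey ribs) on the cover's flat top, where section 2 is pressed: 45 mm from the cover's axis, 60 degrees from the cover's +x towards -y. About 6 to 13 N straight down here snaps the section past its catch; the pad goes down 4 to 9 mm and when shut its surface is about 73 mm above the bench.
- edge_0 (a point): Underside of the cover's flange at section 0, by catch 0: 62 mm from the cover's axis, towards the cover's -x. 5 to 10 mm above box_rim while open; 0 to 1 mm when shut, as much as 3 mm below it while others are still open.
- edge_1 (a point): Underside of the cover's flange at section 1, by catch 1: 62 mm from the cover's axis, 60 degrees from the cover's +x towards +y. 5 to 10 mm above box_rim while open; 0 to 1 mm when shut, as much as 3 mm below it while others are still open.
- edge_2 (a point): Underside of the cover's flange at section 2, by catch 2: 62 mm from the cover's axis, 60 degrees from the cover's +x towards -y. 5 to 10 mm above box_rim while open; 0 to 1 mm when shut, as much as 3 mm below it while others are still open.
- catch_0 (a joint): Orange spring catch 0: a 14 mm wide finger outside the box wall beside pad 0, 62 to 67 mm from the axis, its hooked top 69.5 mm above the bench (3.5 mm below the shut cover's top). Hinge, rad: near 0 at rest, before and after the click; the cover's edge pushes it outwards by 0.02 to 0.07 for a moment, then it springs back over the edge by itself.
- catch_1 (a joint): Orange spring catch 1: a 14 mm wide finger outside the box wall beside pad 1, 62 to 67 mm from the axis, its hooked top 69.5 mm above the bench (3.5 mm below the shut cover's top). Hinge, rad: near 0 at rest, before and after the click; the cover's edge pushes it outwards by 0.02 to 0.07 for a moment, then it springs back over the edge by itself.
- catch_2 (a joint): Orange spring catch 2: a 14 mm wide finger outside the box wall beside pad 2, 62 to 67 mm from the axis, its hooked top 69.5 mm above the bench (3.5 mm below the shut cover's top). Hinge, rad: near 0 at rest, before and after the click; the cover's edge pushes it outwards by 0.02 to 0.07 for a moment, then it springs back over the edge by itself.
- screwdriver_b: Loose screwdriver with a yellow handle, 185 mm long, lying on the bench; origin at the middle of its underside. A bystander.
- tape_black: Loose roll of black tape, 68 mm across and 19 mm high, lying on the bench; origin at the centre of its underside. A bystander.
- torch: Loose black pocket torch, 113 mm long, 34 mm thick, lying on the bench; origin at the middle of its underside. A bystander.
- marker_2: Loose marker pen (black and white), 136 mm long, 15 mm thick, on the bench; origin at the middle of its underside. A bystander.
- connector_1: Loose white plug housing, 24 x 48 x 20 mm, lying on the board beside the box; origin at the centre of its underside. A bystander.
- bracket_1: Loose zinc-plated angle bracket, 34 x 73 x 30 mm, lying on the board beside the box; origin at the centre of its underside. A bystander.
There are look-alikes about, which are no part of the job. Of the things shaped like the cover, the white one is meant.

How it is judged:
By the outcome, as a careful person would: the job done as asked, in the order asked, and still so for the second after the job is handed in, with the robot touching nothing.
It also fails if it takes over 48 s, if anything falls off the work surface, if the arm or the gripper's body presses on something with over 40 N, if the wrist force passes 120 N, or if a joint passes its speed limit or range.

## Working session

There is one attempt and no reset: what is moved stays moved. The work goes in short steps, Python scripts to look and compute and a tool call to move; the robot and the scene stay as the last step left them, time stands still between calls to the robot, and variables do not carry over. Pictures are saved under pics/ and viewed, at most 10 in all, crops included, and the job is handed in when it is done.

Besides the shell and the picture viewer there is one more tool, called after "Emit:" as name(argument=value, ...), one argument or row to a line, values as JSON. play_rows: Moves the arm, as the interface text tells. Its arguments: {"type":"object","properties":{"series":{"type":"array"}},"required":["series"]}

```bash
mkdir -p pics; cat > h.py <<'E'
from workcell import *
import numpy as np, cv2
def ray(n,u,v):
    c=get_calibration(n); x=(u-c["cx"])/c["fx"]; y=(v-c["cy"])/c["fy"]
    a,b=x,y
    for _ in range(20):
        s=1+c["k1"]*(a*a+b*b); a,b=x/s,y/s
    T=np.array(c["world_from_camera"]); return T[:3,3],T[:3,:3]@np.array([a,-b,-1])
def plane(n,u,v,z):
    o,d=ray(n,u,v); return o+d*(z-o[2])/d[2]
def proj(n,p):
    c=get_calibration(n);T=np.array(c["world_from_camera"]);q=T[:3,:3].T@(np.array(p)-T[:3,3])
    x,y=q[0]/-q[2],-q[1]/-q[2];s=1+c["k1"]*(x*x+y*y)
    return c["fx"]*x*s+c["cx"],c["fy"]*y*s+c["cy"]
E
python3 - <<'E'
from h import *
for n in("top","side"):
    i,d=get_image(n); cv2.imwrite(f"pics/{n}0.png",i); np.save(f"{n}0.npy",d)
    print(n,np.round(get_calibration(n)["world_from_camera"],3).tolist(),get_calibration(n)["fx"])
print(read_state())
E
```

```text
top [[-0.009, 0.992, -0.13, 0.344], [-1.0, -0.012, -0.026, -0.009], [-0.028, 0.129, 0.991, 1.319], [0.0, 0.0, 0.0, 1.0]] 415.21349293416665
side [[0.251, -0.849, 0.466, 1.274], [0.968, 0.221, -0.119, -0.203], [-0.001, 0.481, 0.877, 1.549], [0.0, 0.0, 0.0, 1.0]] 542.7282210974446
{'clock': 0.1, 'joint_pos': array([ 1.00898881e+00,  2.76501841e-01,  1.50591274e+00, -1.69687404e-05,
        1.36065340e+00, -1.21038567e-01]), 'dq': array([-0.00010778, -0.00304075, -0.00385727, -0.00228102, -0.00103946,
        0.00113112]), 'joint_efforts': array([ 2.96880353e-04, -4.05454445e+01, -2.37780690e+01,  7.01557053e-02,
        2.99236877e-02, -4.36663834e-05]), 'tool_pos': array([0.24510605, 0.51964801, 0.20474565]), 'orientation': array([-2.39173369e-04,  2.18603022e-01,  9.75813596e-01, -6.97863564e-04]), 'wrist_force': array([-0.1179049 ,  0.8767026 , -0.39147359]), 'wrist_torque': array([-0.05351316, -0.00178394, -0.01904115]), 'gripper_force': 0.0, 'gripper_width': 0.09426870077857408}
```

View pics/top0.png

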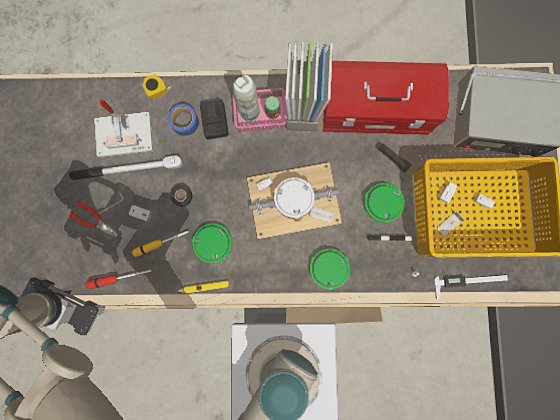

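View pics/side0.png

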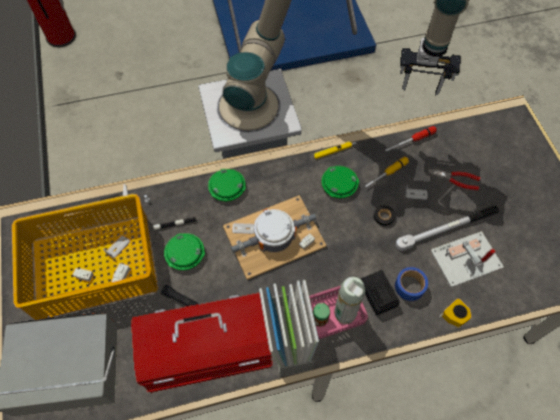

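White cover: top (294,198), side (273,229), on the plywood board. The green covers at top (212,243), (330,269) and (384,202) are look-alikes with the wrong colour, off the board. I'll confirm with an enlarged crop and measure the cover and catches.

```bash
python3 - <<'E'
from h import *
a=cv2.imread("pics/top0.png");b=cv2.imread("pics/side0.png")
A=cv2.resize(a[155:245,240:345],None,fx=5,fy=5,interpolation=cv2.INTER_CUBIC)[:450]
B=cv2.resize(b[190:280,220:330],None,fx=5,fy=5,interpolation=cv2.INTER_CUBIC)
c=np.hstack([A,B]);c=cv2.resize(c,(800,int(c.shape[0]*800/c.shape[1])));cv2.imwrite("pics/crop0.png",c);print(c.shape)
for n,i,(x0,x1,y0,y1) in(("top",a,(262,330,170,228)),("side",b,(240,310,200,262))):
    h=cv2.cvtColor(i,cv2.COLOR_BGR2HSV)
    w=((h[...,1]<40)&(h[...,2]>195)).astype(np.uint8); m=np.zeros_like(w); m[y0:y1,x0:x1]=w[y0:y1,x0:x1]
    k,l,s,ce=cv2.connectedComponentsWithStats(m)
    for q in range(1,k):
        if s[q,4]>60: print(n,"white",s[q],ce[q].round(1),plane(n,*ce[q],.079).round(4))
    o=((h[...,0]<16)&(h[...,0]>3)&(h[...,1]>150)&(h[...,2]>90)).astype(np.uint8);m=np.zeros_like(o); m[y0:y1,x0:x1]=o[y0:y1,x0:x1]
    k,l,s,ce=cv2.connectedComponentsWithStats(m)
    for q in range(1,k):
        if s[q,4]>1: print(n,"orange",s[q],ce[q].round(1),plane(n,*ce[q],.0695).round(4))
    # board corners
    wd=((h[...,0]<25)&(h[...,0]>10)&(h[...,1]>60)&(h[...,2]>120)).astype(np.uint8)
    X0,X1,Y0,Y1=(240,350,155,245) if n=="top" else (215,335,190,285)
    m=np.zeros_like(wd);m[Y0:Y1,X0:X1]=wd[Y0:Y1,X0:X1]
    cs,_=cv2.findContours(m,0,2);cc=max(cs,key=cv2.contourArea)
    P=np.array([plane(n,*p[0],.012)[:2] for p in cc],np.float32)
    print(n,"board",cv2.minAreaRect(P))
E
```

```text
(334, 800, 3)
top white [262 178  10  12  71] [265.8 183. ] [0.5768 0.0477 0.079 ]
top white [ 274  178   56   44 1295] [298.1 200. ] [ 0.5234 -0.0493  0.079 ]
top orange [310 183   2   2   2] [310.5 183.5] [ 0.5751 -0.0883  0.0695]
top orange [274 188   1   2   2] [274.  188.5] [0.5611 0.0232 0.0695]
top orange [272 191   2   3   4] [272.8 192. ] [0.5504 0.0271 0.0695]
top orange [296 218   4   2   4] [297.5 218.8] [ 0.4676 -0.0469  0.0695]
top board ((0.480701744556427, -0.04626145958900452), (0.09439883381128311, 0.2708318531513214), 9.770624160766602)
side white [254 210  35  30 736] [272.5 224.1] [ 0.5332 -0.0429  0.079 ]
side orange [296 227   1   3   3] [296. 228.] [0.5594 0.0244 0.0695]
side orange [259 243   4   3   7] [260.7 244. ] [ 0.5847 -0.0924  0.0695]
side board ((0.5941805243492126, -0.0310945063829422), (0.08578995615243912, 0.2720474302768707), 9.761526107788086)
```

View pics/crop0.png

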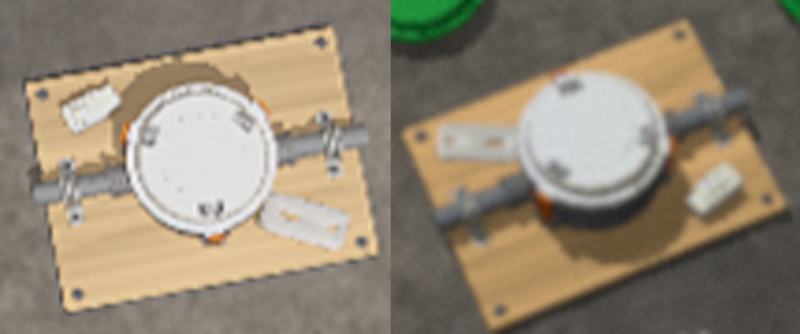

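The crop confirms it: white cover with three dark ribbed pads (top view approx. (280,192), (305,187.5), (296.5,211.5)) and orange catches beside each. Now the exact pad positions from both views.

```bash
python3 - <<'E'
from h import *
S={"top":[(296.5,211.5),(305.3,187.5),(280.3,191.8)],"side":[(272.7,213.5),(0,0),(0,0)]}
def cen(n,i,p):
    g=cv2.cvtColor(i,cv2.COLOR_BGR2GRAY).astype(float);x,y=map(round,p)
    w=np.clip(205-g[y-4:y+5,x-4:x+5],0,None);yy,xx=np.mgrid[y-4:y+5,x-4:x+5]
    return (w*xx).sum()/w.sum(),(w*yy).sum()/w.sum()
f=lambda a,b:(220+(a-390.7)/3.72,190+b/3.72)
S["side"]=[f(570,87),f(648,133),f(561,170)]
for n in S:
    i=cv2.imread(f"pics/{n}0.png");Q=[]
    for p in S[n]:
        c=cen(n,i,p);q=plane(n,*c,.081);Q.append(q);print(n,np.round(p,1),np.round(c,1),q.round(4))
    m=np.mean(Q,0);print("centre",m.round(4),[ (round(np.hypot(*(q-m)[:2]),4),round(np.degrees(np.arctan2(*(q-m)[1::-1])),1)) for q in Q])
E
```

```text
top [296.5 211.5] [296.5 211.1] [ 0.4894 -0.044   0.081 ]
top [305.3 187.5] [305.5 186.8] [ 0.5632 -0.0722  0.081 ]
top [280.3 191.8] [278.7 191.6] [0.5495 0.0088 0.081 ]
centre [ 0.534  -0.0358  0.081 ] [(np.float64(0.0453), np.float64(-169.6)), (np.float64(0.0466), np.float64(-51.3)), (np.float64(0.0472), np.float64(70.9))]
side [268.2 213.4] [267.2 212. ] [ 0.4892 -0.0487  0.081 ]
side [289.2 225.8] [289.8 226.4] [0.5549 0.0058 0.081 ]
side [265.8 235.7] [264.8 236.9] [ 0.5704 -0.0759  0.081 ]
centre [ 0.5381 -0.0396  0.081 ] [(np.float64(0.0498), np.float64(-169.5)), (np.float64(0.0484), np.float64(69.8)), (np.float64(0.0485), np.float64(-48.4))]
```

Emit:
play_rows(
  series=[-2.9,-2.54,0,0,0,0,0,-2.9,-2.54,0,0,0,0,0,-2.9,-2.54,0,0,0,0,0,-2.9,-2.54,0,0,0,0,0,-2.9,-2.54,0,0,0,0,0,-2.9,-2.54,0,0,0,0,0,-2.9,-2.54,0,0,0,0,0,-2.9,-2.54,0,0,0,0,0],
)

```text
clock: 0.77
tool_pos: [0.3685, 0.2355, 0.2053]
orientation: [-0.0, 0.218, 0.976, -0.0]
wrist_force: [1.3, -0.0, 0.9]
gripper_width: 0.0439
gripper_force: 0.0
```

Emit:
play_rows(
  series=[-2.9,-2.54,0,0,0,0,0,-2.9,-2.54,0,0,0,0,0,-2.9,-2.54,0,0,0,0,0,-2.9,-2.54,0,0,0,0,0,-2.9,-2.54,0,0,0,0,0,-2.9,-2.54,0,0,0,0,0,-2.9,-2.54,0,0,0,0,0,-2.9,-2.54,0,0,0,0,0],
)

```text
clock: 1.43
tool_pos: [0.4917, -0.0474, 0.2052]
orientation: [-0.0, 0.219, 0.976, 0.0]
wrist_force: [0.4, 0.1, 0.6]
gripper_width: 0.0007
gripper_force: 0.0
```

Emit:
play_rows(
  series=[0,0,1,0,0,-7,0,0,0,1,0,0,-7,0,0,0,1,0,0,-7,0,0,0,1,0,0,-7,0,0,0,1,0,0,-7,0,0,0,0,0,0,0,0],
)

```text
clock: 1.93
tool_pos: [0.4898, -0.0452, 0.1533]
orientation: [-0.002, -0.086, 0.996, 0.001]
wrist_force: [-0.1, 0.5, -1.0]
gripper_width: 0.0007
gripper_force: 0.0
```

Emit:
play_rows(
  series=[0,0,1.5,0,0,0,0,0,0,1.5,0,0,0,0,0,0,1.5,0,0,0,0,0,0,1.5,0,0,0,0,0,0,0.6,0,0,0,0,0,0,0,0,0,0,0],
)

```text
clock: 2.43
tool_pos: [0.4906, -0.0451, 0.0884]
orientation: [-0.001, -0.084, 0.996, 0.001]
wrist_force: [0.1, 0.0, 0.1]
gripper_width: 0.0005
gripper_force: 0.0
```

```bash
python3 - <<'E'
from h import *
I=[]
for n in("side","top"):
    i,d=get_image(n);u,v=map(int,proj(n,(.53,-.03,.1)));I.append(cv2.resize(i[v-45:v+45,u-45:u+45],(400,400),interpolation=cv2.INTER_CUBIC))
cv2.imwrite("pics/near.png",np.hstack(I))
E
```

```text
(no output)
```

View pics/near.png

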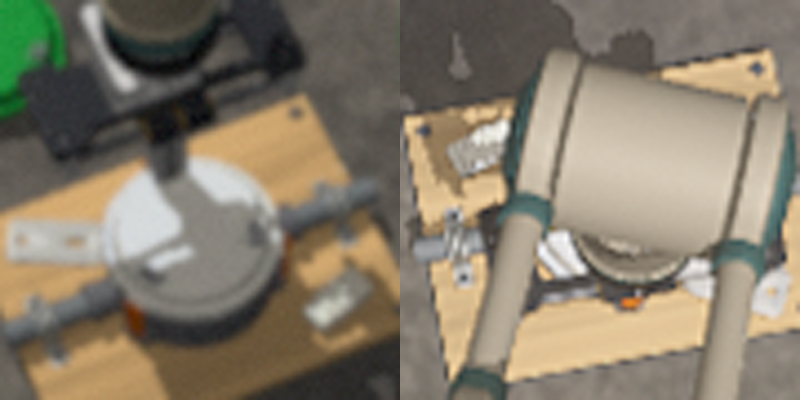

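The side view shows the shut fingertips at crop (172,172), just over pad 0. I'll press in small steps and watch the force.

Emit:
play_rows(
  series=[0,0,0.2,0,0,0,0,0,0,0.2,0,0,0,0,0,0,0.2,0,0,0,0,0,0,0.1,0,0,0,0,0,0,0,0,0,0,0],
)

```text
clock: 2.95
tool_pos: [0.4915, -0.0454, 0.0824]
orientation: [-0.0, -0.085, 0.996, 0.0]
wrist_force: [0.0, -0.0, 0.3]
gripper_width: 0.0007
gripper_force: 0.0
```

Emit:
play_rows(
  series=[0,0,0.1,0,0,0,0,0,0,0.1,0,0,0,0,0,0,0,0,0,0,0],
)

```text
clock: 3.2
tool_pos: [0.4919, -0.0455, 0.0806]
orientation: [0.0, -0.085, 0.996, -0.0]
wrist_force: [0.2, -0.2, 1.6]
gripper_width: 0.0002
gripper_force: 0.6
```

Emit:
play_rows(
  series=[0,0,0.1,0,0,0,0,0,0,0.1,0,0,0,0,0,0,0,0,0,0,0],
)

```text
clock: 3.45
tool_pos: [0.492, -0.0455, 0.0794]
orientation: [0.001, -0.085, 0.996, -0.0]
wrist_force: [-1.5, 0.4, 7.2]
gripper_width: 0.0003
gripper_force: 3.4
```

Emit:
play_rows(
  series=[0,0,0.1,0,0,0,0,0,0,0,0,0,0,0],
)

```text
clock: 3.62
tool_pos: [0.4918, -0.0456, 0.0787]
orientation: [0.0, -0.085, 0.996, -0.0]
wrist_force: [-2.1, 0.8, 8.9]
gripper_width: 0.0007
gripper_force: 4.4
```

Emit:
play_rows(
  series=[0,0,0.1,0,0,0,0,0,0,0,0,0,0,0],
)

```text
clock: 3.78
tool_pos: [0.4916, -0.0455, 0.0768]
orientation: [0.0, -0.085, 0.996, -0.0]
wrist_force: [0.6, -0.3, -0.3]
gripper_width: 0.0006
gripper_force: 0.0
```

Emit:
play_rows(
  series=[0,0,0.1,0,0,0,0,0,0,0,0,0,0,0],
)

```text
clock: 3.95
tool_pos: [0.4913, -0.0454, 0.075]
orientation: [-0.0, -0.085, 0.996, 0.0]
wrist_force: [-1.0, 0.2, -0.4]
gripper_width: 0.0005
gripper_force: 0.0
```

Emit:
play_rows(
  series=[0,0,0.1,0,0,0,0,0,0,0,0,0,0,0],
)

```text
clock: 4.12
tool_pos: [0.4915, -0.0454, 0.0742]
orientation: [-0.0, -0.085, 0.996, 0.0]
wrist_force: [0.0, -0.3, 0.9]
gripper_width: 0.0001
gripper_force: 0.4
```

Emit:
play_rows(
  series=[0,0,0.1,0,0,0,0,0,0,0,0,0,0,0],
)

```text
clock: 4.28
tool_pos: [0.4916, -0.0454, 0.0739]
orientation: [0.0, -0.085, 0.996, 0.0]
wrist_force: [-1.1, -0.2, 5.3]
gripper_width: 0.0007
gripper_force: 2.5
```

It snapped through at about 9 N and is now building up on the stop. One more small push to make sure.

Emit:
play_rows(
  series=[0,0,0.1,0,0,0,0,0,0,0,0,0,0,0,0,0,0,0,0,0,0],
)

```text
clock: 4.53
tool_pos: [0.4917, -0.0454, 0.0736]
orientation: [0.0, -0.085, 0.996, -0.0]
wrist_force: [-3.1, 0.0, 10.4]
gripper_width: -0.0001
gripper_force: 5.1
```

Emit:
play_rows(
  series=[0,0,0.05,0,0,0,0,0,0,0,0,0,0,0,0,0,0,0,0,0,0],
)

```text
clock: 4.78
tool_pos: [0.4917, -0.0455, 0.0735]
orientation: [0.0, -0.085, 0.996, -0.0]
wrist_force: [-2.8, 1.6, 12.6]
gripper_width: 0.0001
gripper_force: 6.5
```

Emit:
play_rows(
  series=[0,0,-1.5,0,0,0,0,0,0,-1.5,0,0,0,0,0,0,-1.5,0,0,0,0,-2.2,1.33,0,0,0,0,0,-2.2,1.33,0,0,0,0,0,-2.2,1.33,0,0,0,0,0],
)

```text
clock: 5.28
tool_pos: [0.5507, 0.0054, 0.1174]
orientation: [0.001, -0.084, 0.996, -0.0]
wrist_force: [1.0, -1.0, 0.1]
gripper_width: 0.0005
gripper_force: 0.0
```

Emit:
play_rows(
  series=[0,0,0,0,0,-7,0,0,0,0,0,0,-7,0,0,0,0,0,0,-7,0,0,0,0,0,0,-7,0,0,0,0,0,0,-7,0,0,0,0,0,0,-7,0,0,0,0,0,0,-7,0,0,0,0,0,0,-7,0],
)

```text
clock: 5.95
tool_pos: [0.5513, 0.025, 0.1154]
orientation: [-0.012, -0.524, 0.851, -0.02]
wrist_force: [-0.1, 1.5, 0.3]
gripper_width: 0.0002
gripper_force: 0.0
```

Emit:
play_rows(
  series=[0,0,1.0,0,0,-4,0,0,0,1.0,0,0,0,0,0,0,0,0,0,0,0],
)

```text
clock: 6.2
tool_pos: [0.5484, 0.0407, 0.0919]
orientation: [-0.02, -0.548, 0.836, -0.026]
wrist_force: [-0.0, -0.5, -0.4]
gripper_width: 0.0006
gripper_force: 0.0
```

The tool drifted sideways while turning, so I'm checking the joints.

```bash
python3 - <<'E'
from h import *
from scipy.spatial.transform import Rotation as R
s=read_state();print(s["joint_pos"].round(3),s["tool_pos"],s["wrist_force"].round(1))
q=s["orientation"];print(R.from_quat([*q[1:],q[0]]).as_matrix().round(3))
E
```

```text
[-0.006  0.333  1.725 -0.074  1.088 -2.703] [0.54838703 0.04070057 0.09192132] [-0.  -0.5 -0.4]
[[-0.398 -0.917 -0.004]
 [-0.915  0.397 -0.066]
 [ 0.062 -0.022 -0.998]]
```

Joint 6 is at its limit, so I'll lift and turn back the other way; the half-turn grasp is equivalent.

Emit:
play_rows(
  series=[0,0,-1.0,0,0,5,0,0,0,-1.0,0,0,7,0,0,0,0,0,0,7,0,0,0,0,0,0,7,0,0,0,0,0,0,7,0,0,0,0,0,0,7,0,0,0,0,0,0,7,0,0,0,0,0,0,7,0],
)

```text
clock: 6.87
tool_pos: [0.5502, 0.0402, 0.1141]
orientation: [-0.003, -0.104, 0.994, -0.033]
wrist_force: [0.3, -0.1, -0.5]
gripper_width: 0.0003
gripper_force: 0.0
```

Emit:
play_rows(
  series=[0,0,0,0,0,7,0,0,0,0,0,0,7,0,0,0,0,0,0,7,0,0,0,0,0,0,7,0,0,0,0,0,0,7,0,0,0,0,0,0,7,0,0,0,0,0,0,7,0,0,0,0,0,0,7,0],
)

```text
clock: 7.53
tool_pos: [0.5502, 0.0402, 0.1141]
orientation: [0.012, 0.374, 0.927, -0.031]
wrist_force: [-1.3, 0.2, 0.0]
gripper_width: 0.0002
gripper_force: 0.0
```

Emit:
play_rows(
  series=[0,0,0,0,0,7,0,0,0,0,0,0,7,0,0,0,0,0,0,7,0,0,0,0,0,0,7,0,0,0,0,0,0,7,0,0,0,0,0,0,7,0,0,0,0,0,0,7,0,0,0,0,0,0,7,0],
)

```text
clock: 8.2
tool_pos: [0.5502, 0.0402, 0.1141]
orientation: [0.025, 0.766, 0.642, -0.021]
wrist_force: [-0.1, -0.2, -0.1]
gripper_width: 0.0009
gripper_force: 0.0
```

```bash
cat > go.py <<'E'
from h import *
import sys
from scipy.spatial.transform import Rotation as R
x,y,z,a=map(float,sys.argv[1:]);s=read_state();q=s["orientation"];M=R.from_quat([*q[1:],q[0]]).as_matrix()
a=np.radians(a);ty=np.array([np.cos(a),np.sin(a),0]);tz=np.array([0,0,-1.]);T=np.c_[np.cross(ty,tz),ty,tz]
print("shift cm",(M.T@(np.array([x,y,z])-s["tool_pos"])*100).round(2),"rotvec deg",np.degrees(R.from_matrix(M.T@T).as_rotvec()).round(1))
print(s["joint_pos"].round(2),s["tool_pos"].round(4),s["clock"])
E
python3 go.py .5504 .0053 .11 -20
```

```text
shift cm [-3.4   0.62  0.64] rotvec deg [ 1.   3.7 10. ]
[-0.01  0.31  1.69 -0.07  1.14  0.2 ] [0.5502 0.0402 0.1141] 8.2
```

Emit:
play_rows(
  series=[0,0,0,0.5,1.85,5,0,0,0,0,0.5,1.85,5,0,-1.64,0.6,0,0,0,0,0,-1.64,0.6,0,0,0,0,0,0,0,0,0,0,0,0],
)

```text
clock: 8.62
tool_pos: [0.5508, 0.0028, 0.1141]
orientation: [0.0, 0.818, 0.575, -0.0]
wrist_force: [-0.6, 0.3, -0.6]
gripper_width: 0.0004
gripper_force: 0.0
```

```bash
python3 go.py .5504 .0053 .086 -20
```

```text
shift cm [ 0.22 -0.12  2.81] rotvec deg [0.  0.  0.2]
[-0.12  0.31  1.7  -0.    1.13  0.22] [0.5508 0.0028 0.1141] 8.6167
```

Emit:
play_rows(
  series=[0.2,-0.1,1.2,0,0,0,0,0,0,1.2,0,0,0,0,0,0,0.2,0,0,0,0,0,0,0.2,0,0,0,0,0,0,0.2,0,0,0,0,0,0,0,0,0,0,0],
)

```text
clock: 9.12
tool_pos: [0.5504, 0.0088, 0.0842]
orientation: [-0.0, 0.817, 0.577, 0.0]
wrist_force: [-1.0, -0.3, -0.2]
gripper_width: 0.0006
gripper_force: 0.0
```

Emit:
play_rows(
  series=[0,0,0.1,0,0,0,0,0,0,0.1,0,0,0,0,0,0,0,0,0,0,0],
)

```text
clock: 9.37
tool_pos: [0.5504, 0.0089, 0.0822]
orientation: [-0.0, 0.817, 0.577, 0.0]
wrist_force: [-0.2, -1.1, 0.2]
gripper_width: 0.0006
gripper_force: 0.0
```

Emit:
play_rows(
  series=[0,0,0.1,0,0,0,0,0,0,0.1,0,0,0,0,0,0,0,0,0,0,0],
)

```text
clock: 9.62
tool_pos: [0.5503, 0.0088, 0.08]
orientation: [-0.0, 0.817, 0.577, 0.0]
wrist_force: [-0.0, 0.8, 1.0]
gripper_width: 0.0002
gripper_force: 0.1
```

Emit:
play_rows(
  series=[0,0,0.1,0,0,0,0,0,0,0,0,0,0,0],
)

```text
clock: 9.78
tool_pos: [0.5506, 0.0088, 0.0793]
orientation: [-0.0, 0.817, 0.577, 0.0]
wrist_force: [-0.3, 1.4, 2.5]
gripper_width: 0.0005
gripper_force: 0.8
```

Emit:
play_rows(
  series=[0,0,0.1,0,0,0,0,0,0,0,0,0,0,0],
)

```text
clock: 9.95
tool_pos: [0.5507, 0.0087, 0.0786]
orientation: [-0.0, 0.817, 0.577, 0.001]
wrist_force: [-0.2, -0.6, 4.5]
gripper_width: 0.0005
gripper_force: 1.9
```

Emit:
play_rows(
  series=[0,0,0.1,0,0,0,0,0,0,0,0,0,0,0],
)

```text
clock: 10.12
tool_pos: [0.551, 0.0087, 0.0777]
orientation: [0.0, 0.817, 0.577, 0.001]
wrist_force: [-0.5, -0.0, 3.6]
gripper_width: 0.0002
gripper_force: 2.0
```

Emit:
play_rows(
  series=[0,0,0.1,0,0,0,0,0,0,0,0,0,0,0],
)

```text
clock: 10.28
tool_pos: [0.5502, 0.0088, 0.076]
orientation: [-0.001, 0.817, 0.577, 0.0]
wrist_force: [-0.1, -0.1, -0.3]
gripper_width: 0.0005
gripper_force: 0.0
```

Emit:
play_rows(
  series=[0,0,0.1,0,0,0,0,0,0,0,0,0,0,0],
)

```text
clock: 10.45
tool_pos: [0.5497, 0.0088, 0.0744]
orientation: [-0.001, 0.817, 0.577, -0.0]
wrist_force: [-0.8, -0.8, 0.4]
gripper_width: 0.0005
gripper_force: 0.0
```

Emit:
play_rows(
  series=[0,0,0.1,0,0,0,0,0,0,0,0,0,0,0],
)

```text
clock: 10.62
tool_pos: [0.55, 0.0088, 0.0737]
orientation: [-0.001, 0.817, 0.577, -0.0]
wrist_force: [-0.0, 0.4, 0.0]
gripper_width: 0.0005
gripper_force: 0.1
```

Emit:
play_rows(
  series=[0,0,0.1,0,0,0,0,0,0,0,0,0,0,0],
)

```text
clock: 10.78
tool_pos: [0.5504, 0.0088, 0.0733]
orientation: [-0.0, 0.817, 0.577, 0.0]
wrist_force: [-0.6, 0.1, 2.8]
gripper_width: 0.0004
gripper_force: 1.2
```

Emit:
play_rows(
  series=[0,0,0.1,0,0,0,0,0,0,0,0,0,0,0],
)

```text
clock: 10.95
tool_pos: [0.5505, 0.0088, 0.0731]
orientation: [-0.0, 0.817, 0.577, 0.001]
wrist_force: [-1.4, 1.5, 6.7]
gripper_width: 0.0004
gripper_force: 3.5
```

Emit:
play_rows(
  series=[0,0,0.1,0,0,0,0,0,0,0,0,0,0,0,0,0,0,0,0,0,0],
)

```text
clock: 11.2
tool_pos: [0.5506, 0.0089, 0.0729]
orientation: [-0.0, 0.817, 0.577, 0.001]
wrist_force: [-2.9, 1.2, 10.8]
gripper_width: 0.0005
gripper_force: 5.9
```

Emit:
play_rows(
  series=[0,0,-1.5,0,0,0,0,0,0,-1.5,0,0,0,0,0,0,-1.0,0,0,0,0,-2.38,1.37,0,0,0,0,0,-2.38,1.37,0,0,0,0,0,-2.38,1.37,0,0,0,0,0],
)

```text
clock: 11.7
tool_pos: [0.5653, -0.0728, 0.1113]
orientation: [-0.0, 0.816, 0.577, 0.0]
wrist_force: [0.3, 0.2, 0.1]
gripper_width: 0.0003
gripper_force: 0.0
```

Emit:
play_rows(
  series=[0,0,0,0,0,-7,0,0,0,0,0,0,-7,0,0,0,0,0,0,-7,0,0,0,0,0,0,-7,0,0,0,0,0,0,-7,0,0,0,0,0,0,-7,0,0,0,0,0,0,-7,0,0,0,0,0,0,-7,0],
)

```text
clock: 12.37
tool_pos: [0.565, -0.0723, 0.1107]
orientation: [-0.001, 0.448, 0.894, 0.0]
wrist_force: [-0.6, 0.4, 0.6]
gripper_width: 0.0004
gripper_force: 0.0
```

```bash
python3 go.py .5645 -.072 .086 40
```

```text
shift cm [ 0.05 -0.02  2.47] rotvec deg [ 0.  -0.1 -3.2]
[-0.25  0.34  1.66  0.    1.14 -0.89] [ 0.565  -0.0723  0.1107] 12.3667
```

Emit:
play_rows(
  series=[0,0,1.2,0,0,-3,0,0,0,1.2,0,0,0,0,0,0,0.2,0,0,0,0,0,0,0.2,0,0,0,0,0,0,0,0,0,0,0],
)

```text
clock: 12.78
tool_pos: [0.565, -0.0722, 0.0828]
orientation: [-0.001, 0.427, 0.904, 0.0]
wrist_force: [-0.3, -0.3, 0.5]
gripper_width: 0.0002
gripper_force: 0.0
```

Emit:
play_rows(
  series=[0,0,0.1,0,0,0,0,0,0,0.1,0,0,0,0,0,0,0,0,0,0,0],
)

```text
clock: 13.03
tool_pos: [0.5654, -0.0723, 0.0813]
orientation: [-0.0, 0.427, 0.904, 0.0]
wrist_force: [-0.2, -0.1, -0.9]
gripper_width: 0.0002
gripper_force: 0.0
```

Emit:
play_rows(
  series=[0,0,0.1,0,0,0,0,0,0,0.1,0,0,0,0,0,0,0,0,0,0,0],
)

```text
clock: 13.28
tool_pos: [0.5651, -0.0722, 0.0789]
orientation: [-0.0, 0.427, 0.904, 0.0]
wrist_force: [0.2, 0.2, 0.1]
gripper_width: 0.0008
gripper_force: 0.0
```

Emit:
play_rows(
  series=[0,0,0.1,0,0,0,0,0,0,0,0,0,0,0],
)

```text
clock: 13.45
tool_pos: [0.5652, -0.0722, 0.078]
orientation: [-0.0, 0.427, 0.904, 0.001]
wrist_force: [0.2, 0.5, 0.7]
gripper_width: 0.0005
gripper_force: 0.3
```

Emit:
play_rows(
  series=[0,0,0.1,0,0,0,0,0,0,0,0,0,0,0],
)

```text
clock: 13.62
tool_pos: [0.5653, -0.072, 0.0773]
orientation: [-0.0, 0.427, 0.904, 0.001]
wrist_force: [0.3, 1.4, 2.8]
gripper_width: 0.0002
gripper_force: 1.2
```

Emit:
play_rows(
  series=[0,0,0.1,0,0,0,0,0,0,0,0,0,0,0],
)

```text
clock: 13.78
tool_pos: [0.5654, -0.0722, 0.0764]
orientation: [-0.0, 0.427, 0.904, 0.001]
wrist_force: [-0.8, 0.6, 3.3]
gripper_width: -0.0001
gripper_force: 2.1
```

Emit:
play_rows(
  series=[0,0,0.1,0,0,0,0,0,0,0,0,0,0,0],
)

```text
clock: 13.95
tool_pos: [0.5649, -0.0724, 0.0746]
orientation: [-0.001, 0.427, 0.904, 0.0]
wrist_force: [-1.3, 0.7, 1.0]
gripper_width: 0.0007
gripper_force: 0.0
```

Emit:
play_rows(
  series=[0,0,0.1,0,0,0,0,0,0,0,0,0,0,0],
)

```text
clock: 14.12
tool_pos: [0.5648, -0.0723, 0.0734]
orientation: [-0.001, 0.427, 0.904, 0.0]
wrist_force: [-0.1, 0.5, 0.3]
gripper_width: 0.0
gripper_force: 0.0
```

Emit:
play_rows(
  series=[0,0,0.1,0,0,0,0,0,0,0,0,0,0,0],
)

```text
clock: 14.28
tool_pos: [0.5651, -0.0724, 0.0732]
orientation: [-0.0, 0.427, 0.904, 0.0]
wrist_force: [-1.0, 0.2, 4.0]
gripper_width: 0.0002
gripper_force: 1.5
```

Emit:
play_rows(
  series=[0,0,0.1,0,0,0,0,0,0,0,0,0,0,0],
)

```text
clock: 14.45
tool_pos: [0.5652, -0.0724, 0.0731]
orientation: [-0.0, 0.427, 0.904, 0.0]
wrist_force: [-2.4, 1.1, 8.0]
gripper_width: 0.001
gripper_force: 4.1
```

Emit:
play_rows(
  series=[0,0,0.1,0,0,0,0,0,0,0,0,0,0,0],
)

```text
clock: 14.62
tool_pos: [0.5653, -0.0724, 0.073]
orientation: [0.0, 0.427, 0.904, 0.0]
wrist_force: [-3.1, -0.1, 13.5]
gripper_width: 0.0005
gripper_force: 6.6
```

Emit:
play_rows(
  series=[0,0,0.05,0,0,0,0,0,0,0,0,0,0,0],
)

```text
clock: 14.78
tool_pos: [0.5653, -0.0724, 0.073]
orientation: [0.0, 0.427, 0.904, 0.0]
wrist_force: [-4.5, 1.1, 16.4]
gripper_width: 0.0006
gripper_force: 7.9
```

All three snapped. I'll lift clear, back off and look.

Emit:
play_rows(
  series=[0,0,-2,0,0,0,0,0,0,-3,0,0,0,0,0,0,-3,0,0,0,0,0,0,-3,0,0,0,0,2.2,2.6,0,0,0,0,0,2.2,2.6,0,0,0,0,0,2.2,2.6,0,0,0,0,0,2.2,2.6,0,0,0,0,0],
)

```text
clock: 15.45
tool_pos: [0.5897, 0.0628, 0.1807]
orientation: [-0.0, 0.427, 0.904, 0.001]
wrist_force: [0.3, 0.5, 0.4]
gripper_width: 0.0001
gripper_force: 0.0
```

Emit:
play_rows(
  series=[2.4,2.8,0,0,0,0,0,2.4,2.8,0,0,0,0,0,2.4,2.8,0,0,0,0,0,2.4,2.8,0,0,0,0,0,2.4,2.8,0,0,0,0,0,0,0,0,0,0,0,0],
)

```text
clock: 15.95
tool_pos: [0.6219, 0.2502, 0.1798]
orientation: [-0.001, 0.425, 0.905, 0.003]
wrist_force: [-0.4, 0.7, -0.6]
gripper_width: 0.0003
gripper_force: 0.0
```

```bash
python3 - <<'E'
from h import *
I=[]
for n in("side","top"):
    i,d=get_image(n);u,v=map(int,proj(n,(.53,-.03,.06)));I.append(cv2.resize(i[v-45:v+45,u-45:u+45],(400,400),interpolation=cv2.INTER_CUBIC))
    d0=np.load(f"{n}0.npy")
    for a in(190,70,-50):
        a=np.radians(a);p=(.535+.036*np.cos(a),-.037+.036*np.sin(a),.073);u,v=map(round,proj(n,p))
        o=[]
        for D in(d0,d):
            z=np.median(D[v-2:v+3,u-2:u+3]);oo,r=ray(n,u,v);o.append(round((oo+r*z)[2],4))
        print(n,o)
cv2.imwrite("pics/end.png",np.hstack(I));print(read_state()["clock"],read_state()["wrist_force"])
E
```

```text
side [np.float64(0.0782), np.float64(0.0709)]
side [np.float64(0.081), np.float64(0.0702)]
side [np.float64(0.0798), np.float64(0.0706)]
top [np.float64(0.0808), np.float64(0.072)]
top [np.float64(0.0804), np.float64(0.0729)]
top [np.float64(0.0811), np.float64(0.0739)]
16.05 [ 0.89834232 -0.52138093 -0.31168363]
```

View pics/end.png

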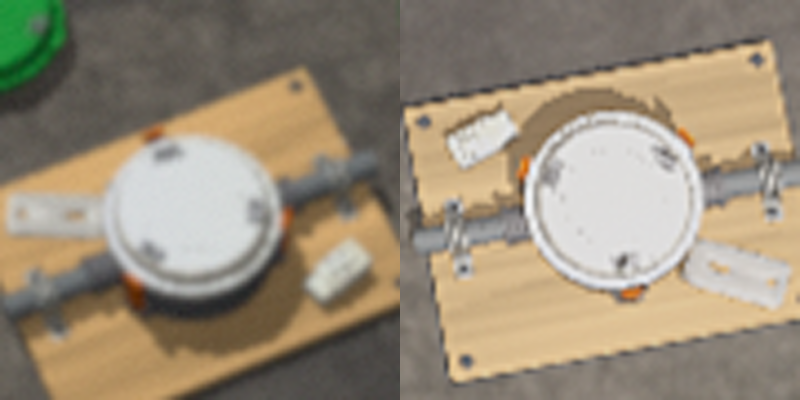

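The cover is level and about 8 mm lower all round. All three catches show at its edge (top crop (522,165), (684,137), (630,292)), and the nearby bracket and plug haven't moved.

```bash
python3 -c "
from workcell import *
print(finish_job())"
```

```text
the job is handed in; nothing more can be done
None
```

The white cover is pressed down at pads 0, 1 and 2 in turn; each section gave way with a snap, the cover now sits level about 8 mm lower, and the job is handed in at about 16 s, though joint 6 briefly read -2.703 rad against its -2.70 limit while turning towards pad 1.

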